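Top up the hazelnut tilt-out bin

TASK

Pull open the tilt-out bin that has the dish of brown hazelnuts standing above it, right out to its stop, then carry the scoop over and pour all five of its hazelnuts into the bin's tilted mouth. Set the empty scoop down flat again and leave the bin open at its stop; leave the other bin as it is, and do not shift or tip the jars and bottles around.

Things in the scene. Friction and masses are not known exactly. Their poses are not given: they have to be found in the camera images.
- unit: fixed countertop unit of light wood with two tilt-out bins side by side, 160 deep (x), 310 wide (y), 195 high mm; origin at the centre of its underside; its own -x is the front with the white bin fronts (towards the robot), +y the left bin. Above it hangs a wall cabinet: underside 0.46 m up, doors at x 0.65, their handles out to x 0.60 (y 0.13 to 0.25)
- hazel_sample: white dish, 52 mm across, with three fixed brown hazelnuts (24 mm high in all), on the unit's top behind one of the two bins: that bin is the hazelnut bin; origin at the centre of the dish's underside, 40 mm behind the unit's centre line and 73 mm left or right of it. A like dish with two green pistachios stands behind the other bin
- left_bin (a joint): tilt of the left bin about a level hinge along the foot of its front: 0 = shut, 0.62 rad = at the stop, top of the front leaned out towards the robot. Stiff hinge (0.15 N m): it stays where it is left; a pull of about 2 N at the handle moves it. It can start a little ajar (up to 0.08)
- left_hinge (a point): middle of the left bin's hinge line, 30 mm above the worktop, at the foot of the front's inner face; axes tilt with the bin: x back into it, y left, z up the front. In mm: front panel x -12 to 0, y +-68, z 0 to 155; inside x 0 to 96, y +-60, floor z 4, open above; side walls 150 high at the front, 137 at x 45, 105 at x 80, back wall 70
- left_handle (a point): middle of the left bin's steel bar handle: a level bar along the bin's y, 90 mm long, about 10 mm thick, standing 35 mm off the front, at hinge-frame (-47, 0, 140) mm; shut, it is 170 mm above the worktop and can be pinched from above across the bar; the axes tilt with the bin
- left_mouth (a point): middle of the left bin's mouth, at hinge-frame (25, 0, 135) mm; with the bin at its stop the mouth is about 85 mm (front to back, from the housing to the leaned-out front) by 120 mm wide, rim about 160 mm above the worktop
- right_bin (a joint): tilt of the right bin about a level hinge along the foot of its front: 0 = shut, 0.62 rad = at the stop, top of the front leaned out towards the robot. Stiff hinge (0.15 N m): it stays where it is left; a pull of about 2 N at the handle moves it. It can start a little ajar (up to 0.08)
- right_hinge (a point): middle of the right bin's hinge line, 30 mm above the worktop, at the foot of the front's inner face; axes tilt with the bin: x back into it, y left, z up the front. In mm: front panel x -12 to 0, y +-68, z 0 to 155; inside x 0 to 96, y +-60, floor z 4, open above; side walls 150 high at the front, 137 at x 45, 105 at x 80, back wall 70
- right_handle (a point): middle of the right bin's steel bar handle: a level bar along the bin's y, 90 mm long, about 10 mm thick, standing 35 mm off the front, at hinge-frame (-47, 0, 140) mm; shut, it is 170 mm above the worktop and can be pinched from above across the bar; the axes tilt with the bin
- right_mouth (a point): middle of the right bin's mouth, at hinge-frame (25, 0, 135) mm; with the bin at its stop the mouth is about 85 mm (front to back, from the housing to the leaned-out front) by 120 mm wide, rim about 160 mm above the worktop
- scoop: loose steel scoop, dark wooden handle, 213 x 66 x 51 mm high, 0.13 kg, five hazelnuts in it; origin at the underside of its flat floor (72 mm long, centred there); +x to the open nose, z up. Walls 3 mm, inner width 60, sides 38 high, back wall at x -37; the nose floor climbs 17 degrees from x 36 to 80: nuts stay in when level, roll out when tipped nose-down 45 degrees or more
- scoop_grip (a point): grip point of the scoop's handle, at scoop (-85, 0, 40) mm; the handle is a bar along the scoop's x from x -134 to -49, 18 mm wide (y), 22 mm high, its middle 40 mm above the underside
- scoop_nose (a point): middle of the lip of the scoop's open nose, at scoop (79, 0, 16) mm
- nut0: loose brown hazelnut, 19 mm across, 22 mm long, 12 g, one of five, in the scoop at the start; origin at its centre
- nut1: loose brown hazelnut, 19 mm across, 22 mm long, 12 g, one of five, in the scoop at the start; origin at its centre
- nut2: loose brown hazelnut, 19 mm across, 22 mm long, 12 g, one of five, in the scoop at the start; origin at its centre
- nut3: loose brown hazelnut, 19 mm across, 22 mm long, 12 g, one of five, in the scoop at the start; origin at its centre
- nut4: loose brown hazelnut, 19 mm across, 22 mm long, 12 g, one of five, in the scoop at the start; origin at its centre
- oil: dark green oil bottle with a red cap, 61 mm across, 267 mm tall; loose bystander; origin at the centre of its underside
- jam: jam jar with a red lid, 63 mm across, 95 mm tall; loose bystander; origin at the centre of its underside
- shaker: glass salt shaker, 44 mm across, 90 mm tall; loose bystander; origin at the centre of its underside
- spice: glass spice jar with a dark lid, 41 mm across, 105 mm tall; loose bystander; origin at the centre of its underside
- mill: brown wooden pepper mill, 58 mm across, 190 mm tall, on the hob; loose bystander; origin at the centre of its underside
- soup: green food tin, 75 mm across, 110 mm tall, on the hob; loose bystander; origin at the centre of its underside

How it is judged:
By the outcome, as a careful person would: the job done as asked, in the order asked, and still so for the second after the job is handed in, with the robot touching nothing.
It also fails if it takes over 72 s, if anything falls off the work surface, if the arm or the gripper's body presses on something with over 40 N, if the wrist force passes 120 N, or if a joint passes its speed limit or range.

ROBOT

A 7-joint arm with a two-finger parallel gripper is mounted at the origin on a cart in front of the work surface, level with it; the furniture and walls round the work are solid. World frame = base frame: x ahead of the robot, y to its left, z up, the work surface at z = 0. Lengths are in m, angles in rad, forces in N, time in s.
With the tool pointing down it reaches from about 0.375 to 0.925 m from the base axis. Payload 3.1 kg.
Tool frame: the origin (TCP) lies between the finger pads; the fingertips stand 19 mm ahead of it and the grasp point (between the pads) is the TCP; z points along the fingers, y is the line along which they close (so a half turn about z gives the same grasp; the last joint's range is limited). The gripper opens to 85 mm and grips with 20 to 120 N. Pads are 22 mm wide; open, the fingers measure 114 mm over their backs; the gripper's body (76 mm by 85 mm) begins 54 mm behind the grasp point. The pads swing forward as they close: fully open they stand 13 mm farther back than shut.
Start: joints at [-1.301, 0.383, 0.044, 1.598, -0.018, 1.161, -0.05], TCP at [0.234, 0.607, 0.25] pointing down, gripper open.
Joint ranges: [-2.61, 2.61], [-0.41, 2.15], [-1.48, 1.57], [0, 2.5], [-1.57, 4.71], [0.05, 1.97], [-2.85, 2.85]. Speed limits (rad/s): [2.79, 2.79, 3.14, 3.14, 3.14, 3.14, 3.14].

INTERFACE

Orientations are given as a unit quaternion [x, y, z, w].
In Python, from bench import move_ptp, movel, move_j, move_gripper, pause, inverse_kinematics, read_camera, camera_params, MotionError, sign_off, look_for, tip_of, read_time_s, read_qpos, read_joint_vel, read_effort, read_eef_pos, read_tcp_rot, read_ft_force, read_ft_torque, read_finger_gap, read_grasp_force gives the robot as it stands. Calls block until the motion is done:
- move_ptp(position, orientation): joint-space move of the TCP to a pose.
- movel(position, orientation=None, speed=0.15): straight line of the TCP; orientation=None keeps the orientation; speed is the mean speed in m/s.
- move_j(angles): joint-space move.
- move_gripper(opening, effort=None): finger opening in m; effort is the grip in N (None keeps the last); returns when the fingers have stopped.
- pause(seconds).
- inverse_kinematics(position, orientation): joint angles nearest the present ones, or None.
- read_camera(name): name is "scene" or "side" or "wrist"; returns the picture (480x640x3 uint8, red, green, blue); there is no depth.
- camera_params(name): a dict with "K" (3x3 intrinsics, pixels), "dist_coeffs" ([k1, k2, p1, p2, k3] as OpenCV has them; the pictures are not rectified), "camera_from_world" (4x4, takes a point from world to camera coordinates). Camera axes: x right, y down, z forward; pixel columns grow to the right and rows downward; lengths in m; the calibration is good to about 2 mm. A picture is of the moment at which its call begins: read the wrist's pose just before it. camera_params takes no time and is no camera call; for the wrist camera it gives the pose at the moment of the call.
A pose or a line that the arm cannot do raises MotionError and nothing moves.
- sign_off(): hands the job in; it is judged then, once.
Trained networks look in the newest picture that a camera, given by its name, has taken for a name from the list of things; names that differ only in an ending like _2 or _b are one class to them, and where a whole thing is asked for, a point or a joint stands for the part that bears it (a point fixed in the world has none). Each returns a list of dicts, best first, with "confidence" (0 to 1); they miss things now and then, are a little off and sometimes report something else, mostly with a low value. They report only what shows in the picture. A call takes as long as a camera call.
- look_for(camera, name): "at" ([column, row] in pixels, amid what is visible of it).
- tip_of(camera, name): "at" ([column, row] in pixels: a listed point, or the origin of a listed thing).
Readings, each from a call of its own:
- read_time_s(): time.
- read_qpos(): joint angles.
- read_joint_vel(): joint speeds.
- read_effort(): joint torques, N m.
- read_eef_pos(): TCP position.
- read_tcp_rot(): TCP orientation.
- read_ft_force(): force on the tool from outside, world axes, zero at the start.
- read_ft_torque(): the same for the moment, N m.
- read_finger_gap(): finger opening in m.
- read_grasp_force(): force on a finger pad.
Only numpy, scipy, OpenCV 4.12 (cv2) and the standard library are available. Lean on these libraries where they do the work, as an engineer would, in place of code of your own. Each camera call takes 0.05 s, during which the arm holds its last target. There are 200 camera calls.

## Working session

There is one attempt and no reset: what is moved stays moved. The work goes in short steps, each a Python script; the robot and the scene stay as the last script left them, time stands still between calls to the robot, and variables do not carry over. Pictures are saved under pics/ and viewed, at most 10 in all, crops included, and the job is handed in when it is done.

```bash
mkdir -p pics; ls; cat > h.py <<'E'
from bench import *
import numpy as np, cv2
from scipy.spatial.transform import Rotation as R
def snap(cam,fn=None):
    P=camera_params(cam); im=read_camera(cam)
    if fn: cv2.imwrite('pics/'+fn,im[:,:,::-1])
    return P
def ray(P,uv):
    K=np.array(P["K"]);d=np.array(P["dist_coeffs"],float);T=np.array(P["camera_from_world"])
    n=cv2.undistortPoints(np.array([[uv]],float),K,d)[0,0]
    Rm=T[:3,:3];o=-Rm.T@T[:3,3];v=Rm.T@np.array([n[0],n[1],1]);return o,v/np.linalg.norm(v)
def tri(obs):
    A=np.zeros((3,3));b=np.zeros(3);rs=[ray(P,uv) for P,uv in obs]
    for o,v in rs:
        M=np.eye(3)-np.outer(v,v);A+=M;b+=M@o
    x=np.linalg.solve(A,b);return x,[np.linalg.norm((np.eye(3)-np.outer(v,v))@(x-o)) for o,v in rs]
def onz(P,uv,z):
    o,v=ray(P,uv);return o+v*(z-o[2])/v[2]
def proj(P,X):
    T=np.array(P["camera_from_world"]);c=cv2.projectPoints(np.array([X],float),cv2.Rodrigues(T[:3,:3])[0],T[:3,3],np.array(P["K"]),np.array(P["dist_coeffs"],float))[0];return c[0,0]
E
cat > /tmp/a.py <<'E'
from h import *
Ps=snap("scene","s0.png");Pd=snap("side","d0.png")
for n in ["hazel_sample","left_hinge","right_hinge","left_handle","right_handle","left_mouth","right_mouth","unit","scoop","scoop_grip","scoop_nose","oil","jam","shaker","spice","mill","soup"]:
    a=tip_of("scene",n);b=tip_of("side",n)
    f=lambda l:[(np.round(x["at"]).astype(int).tolist(),round(x["confidence"],2)) for x in l[:2]]
    print(n,f(a),f(b),end=' ')
    if a and b:
        x,r=tri([(Ps,a[0]["at"]),(Pd,b[0]["at"])]);print(x.round(3),np.round(r,3))
    else: print()
print(read_time_s())
E
python3 -c "exec(open('/tmp/a.py').read())"
```

```text
pics
hazel_sample [([290, 216], 0.58)] [([290, 214], 0.43)] [0.746 0.013 0.18 ] [0.003 0.003]
left_hinge [([318, 268], 0.84)] [([317, 266], 0.56)] [0.625 0.027 0.011] [0.003 0.003]
right_hinge [] [([343, 243], 0.86)] 
left_handle [([331, 231], 0.68), ([310, 298], 0.25)] [] 
right_handle [([350, 218], 0.96)] [([357, 219], 0.78)] [ 0.557 -0.101  0.171] [0.004 0.004]
left_mouth [([314, 229], 0.95)] [([313, 232], 0.65), ([344, 244], 0.49)] [0.644 0.027 0.161] [0.003 0.003]
right_mouth [([332, 215], 0.96)] [([336, 210], 0.61)] [ 0.647 -0.124  0.154] [0.001 0.001]
unit [([310, 260], 0.6)] [([316, 250], 0.76)] [ 0.702 -0.074 -0.026] [0.004 0.004]
scoop [([304, 315], 0.96)] [([300, 332], 0.97)] [0.523 0.298 0.01 ] [0.003 0.003]
scoop_grip [([296, 318], 0.93)] [([289, 344], 0.71)] [0.505 0.377 0.056] [0.003 0.003]
scoop_nose [([314, 300], 0.59)] [([308, 308], 0.79)] [0.551 0.198 0.001] [0.004 0.004]
oil [] [([280, 297], 0.84)] 
jam [([261, 302], 0.88)] [([260, 311], 0.56)] [0.677 0.297 0.006] [0.003 0.003]
shaker [([245, 326], 0.69)] [([298, 330], 0.64), ([236, 337], 0.51)] [0.592 0.357 0.008] [0.09 0.09]
spice [([242, 362], 0.79)] [([236, 385], 0.6)] [ 0.575  0.539 -0.006] [0.004 0.004]
mill [([394, 231], 0.54)] [([408, 216], 0.6), ([280, 293], 0.27)] [ 0.485 -0.419  0.006] [0.007 0.007]
soup [] [([375, 197], 0.64)] 
1.8
```

```bash
python3 -c "
import cv2
a=cv2.imread('pics/s0.png');b=cv2.imread('pics/d0.png')
cv2.imwrite('pics/c0.png',cv2.hconcat([cv2.resize(x[160:420,200:460],(400,400),interpolation=3) for x in (a,b)]))"
```

```text
(no output)
```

View pics/c0.png

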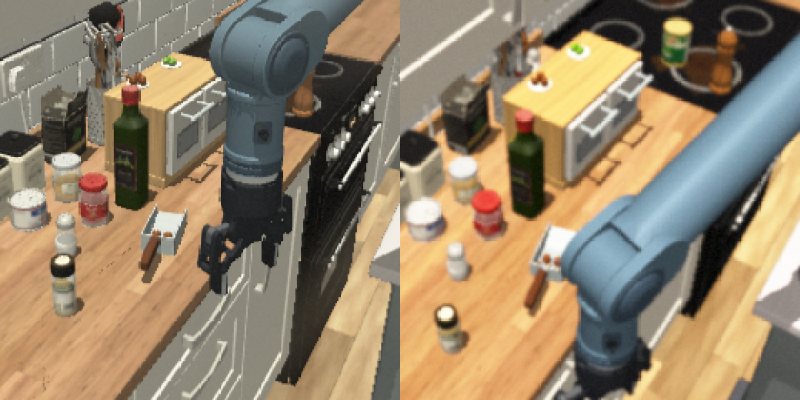

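View pics/s0.png

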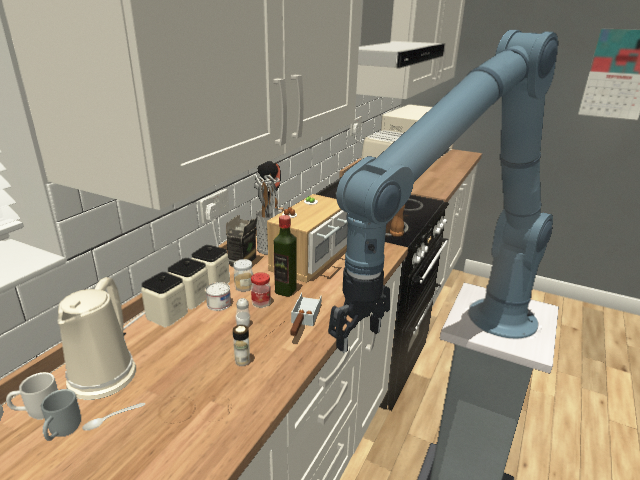

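The brown-nut dish stands behind the left bin (the nearer one, crop ~540,77). The oil bottle stands just left of the unit, and the scoop lies with its handle towards +y. Next I'll move over both and look with the wrist camera.

```bash
cat > /tmp/a.py <<'E'
from h import *
Ps=camera_params("scene");Pd=camera_params("side")
print("oil",onz(Pd,[280,297],0).round(3),"shaker",onz(Ps,[245,326],0).round(3),onz(Pd,[236,337],0).round(3),"Lhandle",onz(Ps,[331,231],.17).round(3),"haz",onz(Ps,[290,216],.195).round(3),onz(Pd,[290,214],.195).round(3))
print(read_tcp_rot())
down=lambda yaw:(R.from_euler('z',yaw)*R.from_euler('x',np.pi)).as_quat()  # tool x=(c,s), y=(s,-c)
import sys
names=["scoop","scoop_grip","scoop_nose","oil","jam","shaker","spice"],["left_hinge","left_handle","right_handle","left_mouth","right_mouth","hazel_sample","oil","unit"]
obs={}
k=0
q=down(np.pi/2)
for pts,nm in (([(.42,.36,.36),(.48,.27,.40)],names[0]),([(.44,.06,.40),(.50,.0,.40)],names[1])):
    for p in pts:
        try: move_ptp(p,q)
        except MotionError as e: print(p,e);continue
        P=snap("wrist",f"w{k}.png");k+=1
        for n in nm:
            l=tip_of("wrist",n)
            if l and l[0]["confidence"]>.3: obs.setdefault(n,[]).append((P,l[0]["at"],round(l[0]["confidence"],2)))
for n,o in obs.items():
    if len(o)>1:
        x,r=tri([(a,b) for a,b,c in o]);print(n,len(o),x.round(4),np.round(r,3),[c for _,_,c in o])
    else: print(n,len(o),o[0][1:])
print(read_qpos(),read_time_s())
E
python3 -c "exec(open('/tmp/a.py').read())"
python3 -c "
import cv2
a=[cv2.resize(cv2.imread(f'pics/w{i}.png'),(400,300),interpolation=3) for i in range(4)]
cv2.imwrite('pics/c1.png',cv2.vconcat([cv2.hconcat(a[:2]),cv2.hconcat(a[2:])]))"
```

```text
oil [0.658 0.208 0.   ] shaker [0.659 0.416 0.   ] [0.675 0.414 0.   ] Lhandle [0.574 0.031 0.17 ] haz [0.727 0.04  0.195] [0.739 0.029 0.195]
[ 1.82834615e-01  9.83143684e-01 -2.95765818e-05 -4.73769735e-06]
scoop 2 [0.5258 0.2907 0.0069] [0.001 0.001] [0.78, 0.64]
scoop_grip 2 [0.5077 0.3728 0.039 ] [0.003 0.003] [0.93, 0.75]
scoop_nose 2 [0.5458 0.2141 0.0243] [0.001 0.001] [0.64, 0.81]
oil 4 [ 0.66    0.1905 -0.0019] [0.002 0.002 0.001 0.001] [0.96, 0.74, 0.61, 0.72]
jam 2 [0.6865 0.291  0.0065] [0. 0.] [0.76, 0.83]
shaker 2 [0.6714 0.4096 0.0044] [0.002 0.002] [0.77, 0.69]
spice 1 ([472.4, 16.4], 0.96)
left_hinge 2 [0.6231 0.0317 0.0221] [0. 0.] [0.67, 0.73]
left_handle 2 [0.4685 0.1106 0.5371] [0.039 0.039] [0.79, 0.74]
right_handle 2 [0.4602 0.1219 0.5684] [0.039 0.039] [0.66, 0.8]
left_mouth 2 [0.5081 0.0743 0.4349] [0.035 0.035] [0.72, 0.41]
unit 2 [ 0.6919 -0.0433  0.0152] [0.001 0.001] [0.77, 0.94]
hazel_sample 1 ([606.1, 175.8], 0.95)
[-0.83811442 -0.04434524  0.74198829  1.77446984  0.02990932  1.39977231
 -0.10048641] 6.575
```

View pics/c1.png

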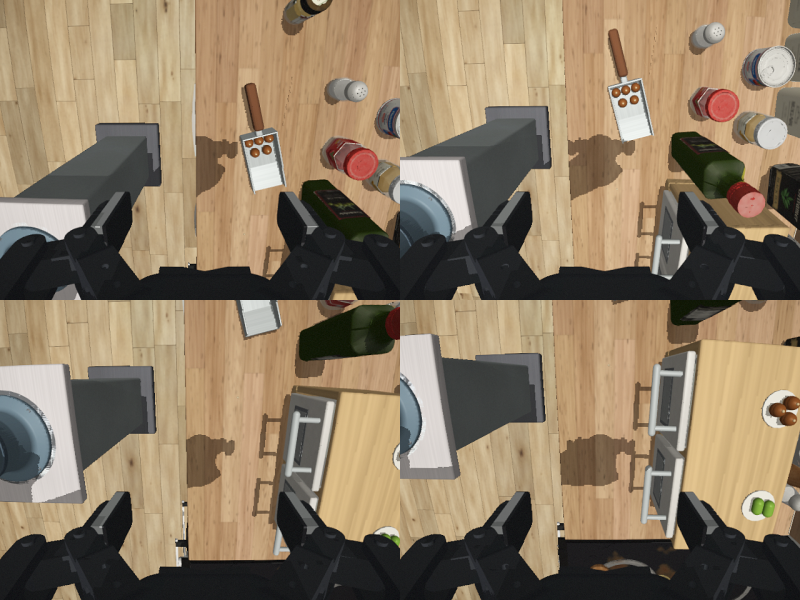

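Bottom right (w3.png): left handle bar from about px (414,104) to (402,235), right one about (392,317). Both bins are close to shut, and the dish of hazelnuts is behind the left bin.

```bash
python3 - <<'E'
import cv2
a=cv2.imread('pics/w2.png')[140:300,400:560];b=cv2.imread('pics/w3.png')[80:400,350:510]
a=cv2.resize(a,(320,320),interpolation=3);b=cv2.resize(b,(300,600),interpolation=3)
a=cv2.copyMakeBorder(a,0,280,0,0,0)
cv2.imwrite('pics/c2.png',cv2.hconcat([a,b]))
E
```

```text
(no output)
```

View pics/c2.png

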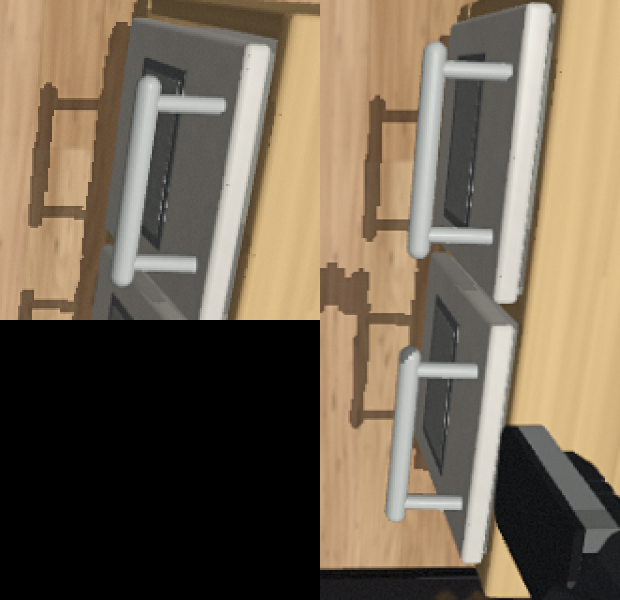

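In the enlarged view the left bar's ends are at w2 (475,180)/(461,280) and w3 (411,105)/(402,214). The pinch room between bar and front is clear.

```bash
python3 - <<'E'
from h import *
P3=camera_params("wrist");T=np.array(P3["camera_from_world"]).copy()
P2=dict(P3);T2=T.copy();T2[:3,3]=T[:3,3]-T[:3,:3]@np.array([-.06,.06,0]);P2["camera_from_world"]=T2
a,ra=tri([(P2,(475,180)),(P3,(411.3,105.1))]);b,rb=tri([(P2,(461,280)),(P3,(402.3,214.4))])
print(a.round(4),b.round(4),ra,rb,"mid",((a+b)/2).round(4),"yaw",np.arctan2(-(a-b)[0],(a-b)[1]))
for z in (.165,.17):
  c=[onz(P3,p,z) for p in ((411.3,105.1),(402.3,214.4),(397.5,269.3),(390,353))]
  print(z,[x.round(4)[:2] for x in c],[np.arctan2(-(c[i]-c[j])[0],(c[i]-c[j])[1]).round(3) for i,j in ((0,1),(2,3),(0,3))])
print(onz(P3,(606,176),.195))
E
```

```text
[0.5684 0.0839 0.1812] [ 0.565  -0.008   0.1826] [np.float64(0.0008112384904395696), np.float64(0.0008112384904395654)] [np.float64(0.0013304826044205976), np.float64(0.0013304826044205787)] mid [0.5667 0.038  0.1819] yaw -0.0369155648383356
0.165 [array([0.5723, 0.085 ]), array([ 0.5694, -0.0112]), array([ 0.5678, -0.065 ]), array([ 0.5653, -0.1571])] [np.float64(-0.03), np.float64(-0.027), np.float64(-0.029)]
0.17 [array([0.5713, 0.0848]), array([ 0.5684, -0.01  ]), array([ 0.5668, -0.0631]), array([ 0.5644, -0.1539])] [np.float64(-0.03), np.float64(-0.027), np.float64(-0.029)]
[0.73694152 0.03039916 0.195     ]
```

```bash
cat >> h.py <<'E'
YAW=-.03
HN=np.array([.620,.036,.030])
U=R.from_euler('z',YAW)
def hq(th): return (U*R.from_euler('y',-th)*R.from_euler('z',np.pi/2)*R.from_euler('x',np.pi)).as_quat()
def hp(th,loc): return HN+U.apply(R.from_euler('y',-th).apply(loc))
E
python3 - <<'E'
from h import *
H=[-.047,0,.140]
q=hq(0)
bar=np.array([.5693,.0375,.172])
print(hp(0.03,H))
for th in (.2,.4,.62): print(th,inverse_kinematics(hp(th,H),hq(th)))
move_ptp(bar+[0,0,.10],q)
move_gripper(.026,30)
P=snap("wrist","w5.png")
f0=read_ft_force()
for dz in (.04,.02,.0,-.004):
    movel(bar+[0,0,dz],q,.08); f=read_ft_force()-f0; print(dz,f.round(2))
    if np.linalg.norm(f)>6: break
print(read_eef_pos(),read_qpos(),read_time_s())
snap("scene","s1.png");
E
python3 -c "
import cv2
a=cv2.imread('pics/w5.png');b=cv2.imread('pics/s1.png')[180:330,240:440]
cv2.imwrite('pics/c3.png',cv2.hconcat([cv2.resize(a,(400,300)),cv2.resize(b,(400,300),interpolation=3)]))"
```

```text
[0.56884481 0.03753512 0.16852722]
0.2 [-8.27393060e-01  2.40614980e-01  7.37320189e-01  2.09724831e+00
 -2.10544673e-01  6.75628809e-01  1.46416248e-03]
0.4 [-0.87619622  0.12090232  0.70904233  2.29712934  0.01441254  0.36101708
 -0.22884439]
0.62 [-0.84372149  0.09886625  0.60551749  2.49154634  1.83443569  0.11344032
 -2.09006375]
0.04 [-0.64 -0.05 -0.65]
0.02 [-0.21 -0.08 -0.62]
0.0 [ 0.35 -0.46 -0.85]
-0.004 [-0.33  0.52 -1.37]
[0.56928495 0.0374834  0.16794755] [-0.74298081  0.3968621   0.73304393  1.89366663 -0.31880675  0.97039827
  0.10441215] 9.825
```

View pics/c3.png

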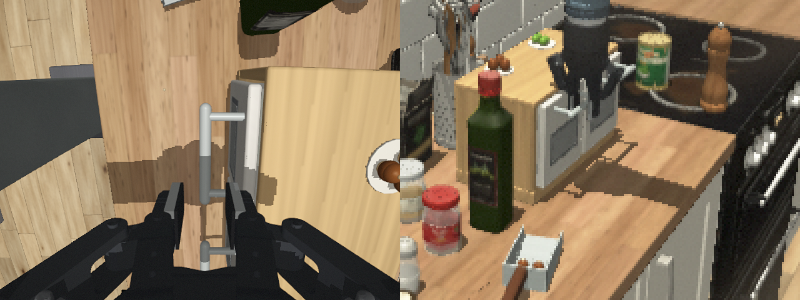

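The fingers straddle the bar in w5, clear of the white front. Now I'll pull along the arc with the hook, watching the force.

```bash
python3 - <<'E'
from h import *
H=[-.047,0,.138]
f0=read_ft_force()
for th in np.arange(.06,.86,.04):
    p=hp(th,H)
    try: movel(p,hq(.5*min(th,.62)),.06)
    except MotionError as e: print(th,e);break
    f=read_ft_force()-f0
    print(round(th,2),p.round(3)[[0,2]],f.round(1),read_qpos()[5].round(2))
    if np.hypot(f[0],f[2])>7: break
print(read_finger_gap(),read_time_s())
E
```

```text
0.06 [0.565 0.165] [-1.   0.7  0.3] 0.92
0.1 [0.559 0.163] [-0.3 -0.3 -0.5] 0.89
0.14 [0.554 0.16 ] [-0.1 -0.2  0.7] 0.86
0.18 [0.549 0.157] [-0.3 -0.6  0.6] 0.82
0.22 [0.544 0.154] [-0.9 -0.5  0.5] 0.79
0.26 [0.539 0.151] [-0.7 -0.6  0.4] 0.75
0.3 [0.534 0.148] [-0.6 -1.4  1.2] 0.72
0.34 [0.53  0.144] [-0.5 -1.1  1.4] 0.68
0.38 [0.525 0.141] [-1.8 -0.2  2.3] 0.64
0.42 [0.521 0.137] [-4.8 -0.4  9.4] 0.61
0.025847442573054265 12.375
```

```bash
python3 - <<'E'
from h import *
snap("scene","s2.png");snap("side","d2.png");P=snap("wrist","w6.png")
a=cv2.imread('pics/w6.png');b=cv2.imread('pics/s2.png')[190:310,270:430];c=cv2.imread('pics/d2.png')[180:300,270:430]
cv2.imwrite('pics/c4.png',cv2.vconcat([cv2.hconcat([cv2.resize(x,(400,300),interpolation=3) for x in (b,c)]),cv2.hconcat([cv2.resize(a,(400,300)),cv2.resize(a[200:480,200:520],(400,300))])]))
E
```

```text
(no output)
```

View pics/c4.png

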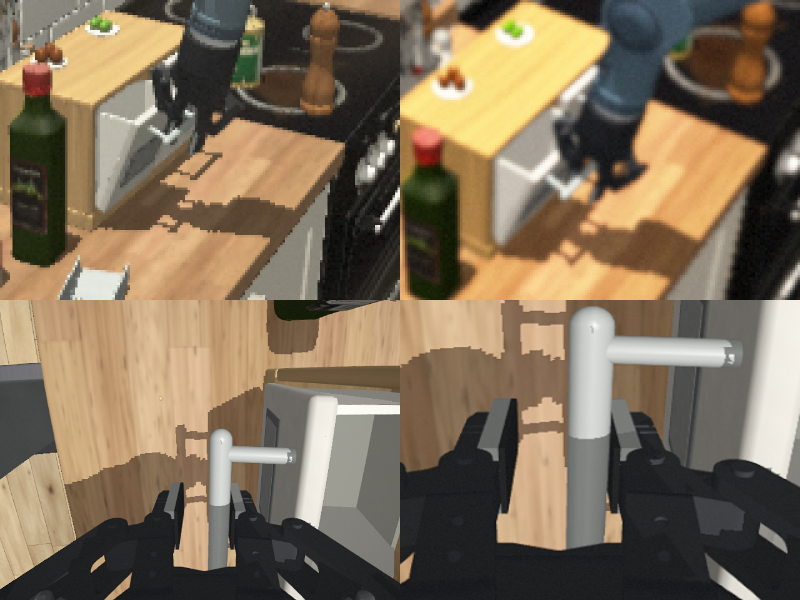

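The bin is about 0.4 open. The finger's knuckle seems to be touching the panel's top rim, so I'll raise the tool and tilt it closer to the bin's angle.

```bash
python3 - <<'E'
from h import *
H=[-.047,0,.149]
def st(th,k,v=.05):
    movel(hp(th,H),hq(k*min(th,.62)),v)
    f=read_ft_force();print(round(th,2),f.round(1),read_eef_pos().round(3),read_qpos()[5].round(2));return f
st(.40,.6);st(.40,.75)
for th in np.arange(.44,.86,.03):
    try: f=st(th,.75)
    except MotionError as e: print(th,e);break
    if np.hypot(f[0],f[2])>9: break
snap("scene","s3.png")
print(read_time_s())
E
```

```text
0.4 [-0.1 -0.4  0.8] [0.519 0.039 0.149] 0.59
0.4 [ 0.8 -0.3 -0.8] [0.517 0.039 0.148] 0.51
0.44 [ 0.5 -0.4 -0. ] [0.513 0.039 0.144] 0.46
0.47 [-0.  -0.2 -0.4] [0.51  0.039 0.141] 0.43
0.5 [ 0.1  0.  -0. ] [0.507 0.039 0.138] 0.39
0.53 [ 0.3 -1.  -0.1] [0.504 0.039 0.135] 0.35
0.56 [-0.2 -0.2  0.5] [0.501 0.039 0.131] 0.31
0.59 [-0.1 -0.2  1.5] [0.498 0.04  0.127] 0.27
0.62 [ 0.7 -0.3 -0.1] [0.495 0.04  0.124] 0.22
0.65 [-0.  -0.7  1.1] [0.492 0.04  0.12 ] 0.21
0.68 [-0.2  0.4 -0.4] [0.49  0.04  0.116] 0.2
0.71 [6.6 0.7 1.1] [0.491 0.041 0.114] 0.18
0.74 [ 7.8 -1.5  5.6] [0.492 0.041 0.112] 0.17
15.9917
```

```bash
cat >> h.py <<'E'
GR=np.array([-.085,0,.040]);NO=np.array([.079,0,.016])
def sq(psi,phi,t,flip): return (R.from_euler('z',psi)*R.from_euler('y',phi-t)*R.from_euler('x',np.pi)*R.from_euler('z',np.pi*flip)).as_quat()
def grip_for_nose(nose,psi,phi): return np.asarray(nose)+(R.from_euler('z',psi)*R.from_euler('y',phi)).apply(GR-NO)
E
python3 - <<'E'
from h import *
H=[-.047,0,.149]
q=hq(.75*.62)
p=read_eef_pos();movel(p+np.array([.008,0,.001]),q,.04);print(read_ft_force().round(1))
p=read_eef_pos();back=-R.from_quat(read_tcp_rot()).apply([0,0,1]);print(back.round(2))
movel(p+.09*back,None,.1)
P=snap("wrist","w7.png")
p=read_eef_pos();move_ptp([p[0]-.01,.12,.36],hq(0))
M=hp(.62,[.025,0,.135]);print("mouth",M)
for t in (.3,.5,.7):
  for fl in (0,1):
    g=inverse_kinematics([.5077,.3728,.04],sq(-1.335,0,t,fl))
    print('G',t,fl,None if g is None else np.round(g,2))
    for ps in (-.0,-.5,-.9,-1.335,-1.7):
      r=[]
      for phi in (0,.6,1.15):
        x=inverse_kinematics(grip_for_nose(M+[0,0,.01 if phi>1 else .05],ps,phi),sq(ps,phi,t,fl)); r.append(None if x is None else np.round(x,1).tolist())
      if r[2]: print('  ',ps,r)
print(read_time_s())
E
```

```text
[-7.2  0.   9.9]
[-0.44  0.01  0.9 ]
mouth [0.56193335 0.03774252 0.15439947]
G 0.3 0 [-0.01  1.15 -1.26  1.63  1.23  1.55  1.86]
   -0.5 [[0.7, -0.2, -1.1, 2.2, 0.1, 0.8, -2.6], [-1.2, 0.2, 1.2, 1.8, -0.4, 1.5, -2.0], [-0.0, 0.5, 0.0, 1.4, -0.4, 1.9, -2.0]]
   -0.9 [[0.5, 0.3, -1.2, 2.0, 0.6, 1.1, 2.8], [-1.3, 0.3, 1.3, 1.8, -0.6, 1.5, -2.3], [-0.4, 0.6, 0.7, 1.6, -0.8, 1.9, -2.1]]
   -1.335 [[0.4, 0.6, -1.2, 1.8, 0.8, 1.4, 2.3], [-1.3, 0.5, 1.4, 1.8, -0.8, 1.5, -2.6], [-0.7, 0.6, 1.2, 1.7, -1.1, 1.9, -2.2]]
   -1.7 [[-1.0, 0.5, 0.7, 1.6, -0.0, 1.3, 2.6], [0.8, 0.4, -1.2, 1.7, 0.2, 1.1, 2.6], [-0.8, 0.6, 1.4, 1.9, -1.3, 1.8, -2.4]]
G 0.3 1 [-1.37  0.83  0.76  1.7  -0.33  0.96 -0.3 ]
   -0.5 [[-1.5, -0.3, 0.9, 2.3, 0.6, 1.0, 0.1], [-0.0, 0.1, -0.2, 1.8, -0.2, 1.4, 0.9], [0.1, 0.6, -0.2, 1.4, -0.3, 1.9, 1.0]]
   -0.9 [[-1.6, 0.1, 1.0, 2.1, 0.3, 1.0, -0.0], [-0.4, 0.1, 0.3, 1.8, -0.3, 1.4, 0.6], [-0.1, 0.5, 0.3, 1.5, -0.7, 1.8, 0.9]]
   -1.335 [[-1.4, 0.5, 1.1, 1.8, -0.1, 1.1, -0.1], [-1.3, 0.6, 1.5, 1.8, -0.8, 1.5, 0.6], [-0.2, 0.4, 0.5, 1.7, -0.9, 1.6, 0.7]]
   -1.7 [[-1.3, 0.7, 1.1,
[... 2062 characters left out ...]
[-1.1, 0.5, 1.4, 1.8, -0.9, 1.4, -2.7]]
G 0.7 1 [-1.46  1.03  0.8   1.54 -0.1   1.2  -0.53]
   -0.0 [None, [-1.2, -0.3, 0.9, 2.1, 0.3, 1.2, 1.1], [0.3, 0.4, -0.6, 1.5, 0.1, 1.7, 1.3]]
   -0.5 [[-1.5, -0.2, 0.6, 2.4, 1.0, 1.0, -0.4], [-1.6, -0.3, 1.1, 2.0, 0.4, 1.2, 0.4], [0.1, 0.3, -0.2, 1.6, -0.2, 1.6, 1.0]]
   -0.9 [[-1.6, 0.2, 0.8, 2.1, 0.7, 1.1, -0.5], [-1.6, -0.0, 1.2, 1.9, 0.1, 1.2, 0.2], [-0.2, 0.3, 0.3, 1.6, -0.4, 1.5, 0.8]]
   -1.335 [[-1.5, 0.6, 1.0, 1.8, 0.1, 1.2, -0.3], [-1.4, 0.3, 1.2, 1.8, -0.2, 1.3, 0.1], [-0.4, 0.2, 0.5, 1.7, -0.5, 1.4, 0.5]]
   -1.7 [[-1.3, 0.9, 1.1, 1.5, -0.1, 1.5, -0.4], [-1.2, 0.5, 1.2, 1.7, -0.3, 1.3, -0.2], [-0.6, 0.2, 0.7, 1.8, -0.6, 1.2, 0.2]]
18.6667
```

```bash
python3 - <<'E'
from h import *
move_gripper(.07,100)
ob={}
def look(names,cams=("wrist",)):
    for c in cams:
        P=snap(c,f"{c}_8.png")
        for n in names:
            l=tip_of(c,n)
            if l and l[0]["confidence"]>.4: ob.setdefault(n,[]).append((P,l[0]["at"]))
look(["left_handle","left_mouth"])
move_ptp([.43,.34,.30],hq(0));look(["scoop","scoop_grip","scoop_nose"])
move_ptp([.47,.24,.33],hq(0));look(["scoop","scoop_grip","scoop_nose"]);look(["left_handle","left_mouth","scoop"],("scene","side"))
for n,o in ob.items():
    if len(o)>1:
        x,r=tri(o);print(n,len(o),x.round(4),np.round(r,3))
print("expect",hp(.62,[-.047,0,.14]),hp(.62,[.025,0,.135]))
b=cv2.imread('pics/scene_8.png')[190:310,270:430];c=cv2.imread('pics/side_8.png')[180:300,270:430]
w=cv2.imread('pics/w7.png');w2=cv2.imread('pics/wrist_8.png')
cv2.imwrite('pics/c5.png',cv2.vconcat([cv2.hconcat([cv2.resize(x,(400,300),interpolation=3) for x in y]) for y in ((b,c),(w,w2))]))
print(read_time_s())
E
```

```text
left_handle 3 [0.5024 0.0301 0.1118] [0.006 0.009 0.012]
left_mouth 3 [0.5557 0.0346 0.1505] [0.009 0.002 0.007]
scoop 4 [ 0.5279  0.2889 -0.0051] [0.003 0.001 0.001 0.004]
scoop_grip 2 [0.5071 0.3713 0.0374] [0.001 0.001]
scoop_nose 2 [0.5494 0.2101 0.0168] [0.001 0.001]
expect [0.5004566  0.03958738 0.11663433] [0.56193335 0.03774252 0.15439947]
21.5417
```

View pics/c5.png

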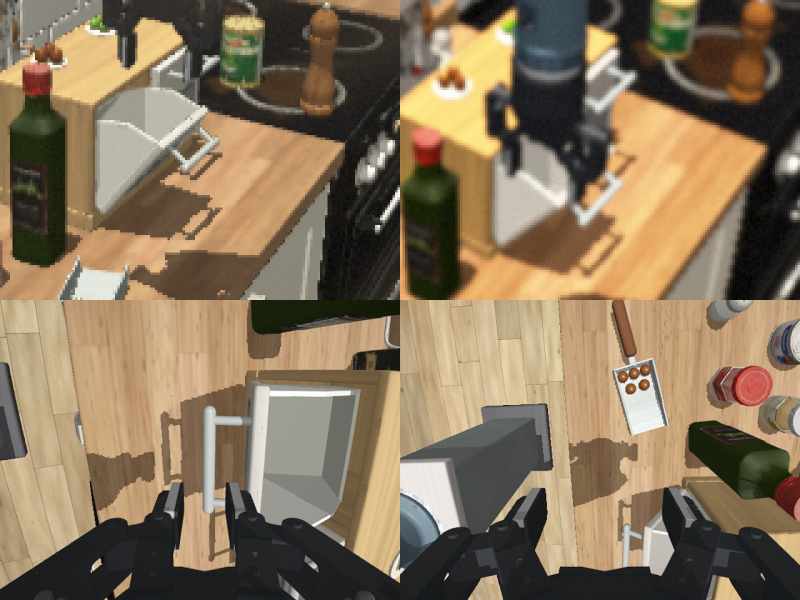

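The bin is open with the handle low, and all five nuts are in the scoop (bottom right, ~640,375). I'll press the handle gently to confirm the stop, then grasp the scoop.

```bash
python3 - <<'E'
from h import *
q=hq(0)
move_gripper(0.0,40)
move_ptp([.500,.038,.20],q);f0=read_ft_force()
z=.155
while z>.115:
    movel([.500,.038,z],q,.05);f=read_ft_force()-f0
    print(round(z,3),f.round(1))
    if f[2]>8: break
    z-=.003
movel([.500,.038,.22],q,.15)
move_ptp([.46,.20,.30],q)
move_gripper(.06,100)
psi=-1.325;t=.5;G=np.array([.5073,.372,.039]);q=sq(psi,0,t,1)
back=-R.from_quat(q).apply([0,0,1])
move_ptp(G+.10*back,q)
snap("wrist","w9.png")
f0=read_ft_force()
movel(G+.03*back,q,.12);movel(G,q,.06);print(read_ft_force()-f0)
move_gripper(0.0,100);print(read_finger_gap(),read_grasp_force(),read_ft_force()-f0)
movel(G+[0,0,.004],q,.03);print(read_ft_force()-f0,read_time_s())
movel(G+[0,0,.03],q,.06);print(read_ft_force()-f0)
snap("scene","scene_9.png");snap("side","side_9.png")
b=cv2.imread('pics/scene_9.png')[190:370,250:490];c=cv2.imread('pics/side_9.png')[200:380,220:460]
w=cv2.imread('pics/w9.png')
snap("wrist","w10.png");w2=cv2.imread('pics/w10.png')
cv2.imwrite('pics/c6.png',cv2.vconcat([cv2.hconcat([cv2.resize(x,(400,300),interpolation=3) for x in y]) for y in ((b,c),(w,w2))]))
print(read_qpos().round(2),read_time_s())
E
```

```text
0.155 [ 1.2 -0.1 -0.2]
0.152 [ 1.3  0.1 -0.7]
0.149 [ 0.8 -0.2 -0.1]
0.146 [-0.1 -1.4  0.9]
0.143 [ 0.6  0.5 -0.2]
0.14 [-3.  -0.7  9. ]
[ 1.10187595 -0.78955222  0.60408917]
0.01678096210363381 97.6041305065155 [ 0.51146486 -0.04409481  1.36663014]
[ 0.65026948 -0.68888722 -1.96499871] 30.775
[-0.84068693 -0.8108451  -1.26599154]
[-1.53  0.97  0.96  1.63 -0.34  1.13 -0.3 ] 31.5083
```

View pics/c6.png

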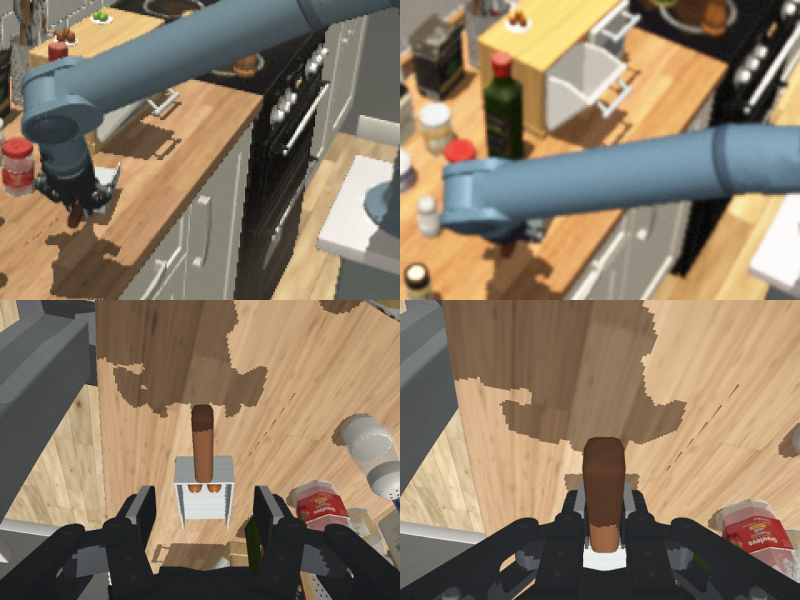

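The scoop is held, and the bin stop is confirmed: about 9 N at the expected height. Next: carry and pour.

```bash
python3 - <<'E'
from h import *
M=hp(.62,[.025,0,.135]);ps=-1.6;t=.5
N=M+[.0,.012,0]
G=read_eef_pos();q=sq(-1.325,0,t,1)
movel([G[0],G[1],.27],q,.12)
def go(z,phi,v):
    n=N.copy();n[2]=z;movel(grip_for_nose(n,ps,phi),sq(ps,phi,t,1),v)
go(.245,0,.10);go(.195,0,.08)
print(read_ft_force().round(1),read_time_s())
snap("scene","scene_10.png")
try:
    for z,phi in ((.19,.25),(.182,.5),(.175,.75),(.17,1.0),(.168,1.2)):
        go(z,phi,.06);print(phi,read_ft_force().round(1))
except MotionError as e: print(e)
snap("side","side_10.png")
pause(.6)
print(read_qpos().round(2),read_time_s())
snap("scene","scene_11.png");snap("side","side_11.png");snap("wrist","w11.png")
b=[cv2.imread(f'pics/{n}.png') for n in ("scene_10","scene_11","side_11","w11")]
b=[b[0][170:320,250:450],b[1][170:320,250:450],b[2][160:310,250:450],b[3]]
b=[cv2.resize(x,(400,300),interpolation=3) for x in b]
cv2.imwrite('pics/c7.png',cv2.vconcat([cv2.hconcat(b[:2]),cv2.hconcat(b[2:])]))
E
```

```text
[ 0.3 -0.4 -1.8] 35.95
0.25 [-0.1  0.5 -1.7]
0.5 [ 0.2 -0.1 -2.2]
0.75 [ 0.7  0.2 -1.3]
1.0 [-1.2 -0.5 -1.1]
1.2 [ 1.   0.3 -0.8]
[-0.71  0.34  1.01  1.83 -0.96  1.47  0.55] 40.3833
```

View pics/c7.png

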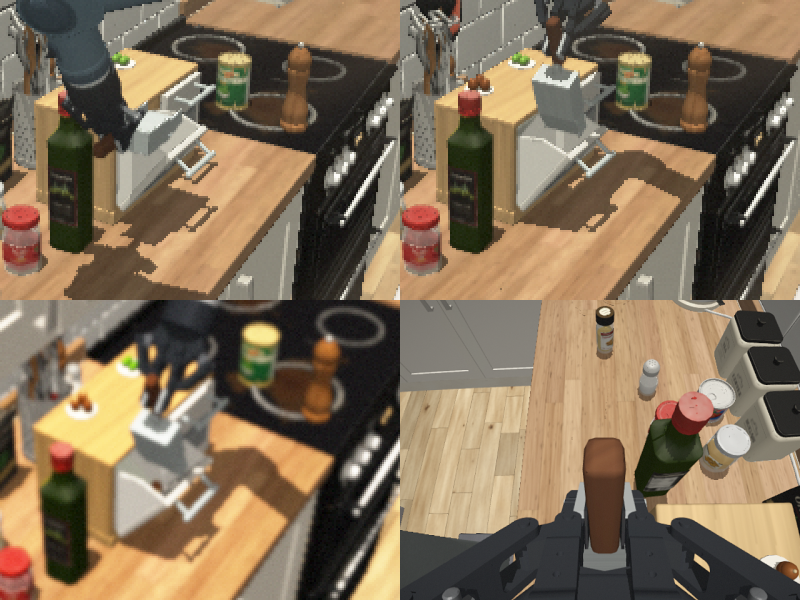

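The scoop is tipped into the mouth with no nuts on the worktop. The weight fell by about the weight of five nuts. I'll tip a bit more, then level the scoop and put it back.

```bash
python3 - <<'E'
from h import *
M=hp(.62,[.025,0,.135]);ps=-1.6;t=.5
N=M+[.0,.012,0]
def go(z,phi,v):
    n=N.copy();n[2]=z;movel(grip_for_nose(n,ps,phi),sq(ps,phi,t,1),v)
try: go(.170,1.4,.08)
except MotionError as e: print(e)
pause(.4)
go(.185,.9,.12);go(.215,.4,.12);go(.25,0,.12)
G=np.array([.5073,.372,.039]);q=sq(-1.325,0,t,1)
movel([G[0],G[1],.20],q,.15)
movel([G[0],G[1],.06],q,.12);f0=read_ft_force();print(f0)
for z in np.arange(.052,.034,-.002):
    movel([G[0],G[1],z],q,.03);f=read_ft_force()-f0;print(round(z,3),f.round(1))
    if f[2]>3: break
move_gripper(.04,60);pause(.2)
back=-R.from_quat(q).apply([0,0,1]);p=read_eef_pos()
movel(p+.12*back,None,.15)
move_ptp([.45,.20,.36],hq(0))
for c in ("scene","side","wrist"): snap(c,c+"_12.png")
b=[cv2.imread(f'pics/{n}_12.png') for n in ("scene","side","wrist")]
b=[b[0][190:340,250:450],b[1][200:350,250:450],b[2],b[2][0:240,160:480]]
b=[cv2.resize(x,(400,300),interpolation=3) for x in b]
cv2.imwrite('pics/c8.png',cv2.vconcat([cv2.hconcat(b[:2]),cv2.hconcat(b[2:])]))
print(read_time_s())
E
```

```text
[-0.12312664  0.24831173 -2.03846394]
0.052 [-0.8 -1.2  1. ]
0.05 [ 0.5 -0.7  1.4]
0.048 [ 0.5 -0.7  0.4]
0.046 [-0.   0.3  0.6]
0.044 [ 0.2 -0.4  0.4]
0.042 [ 0.5 -0.3  1.2]
0.04 [ 0.1 -0.4  0.4]
0.038 [-2.6  1.2  6.4]
51.275
```

View pics/c8.png

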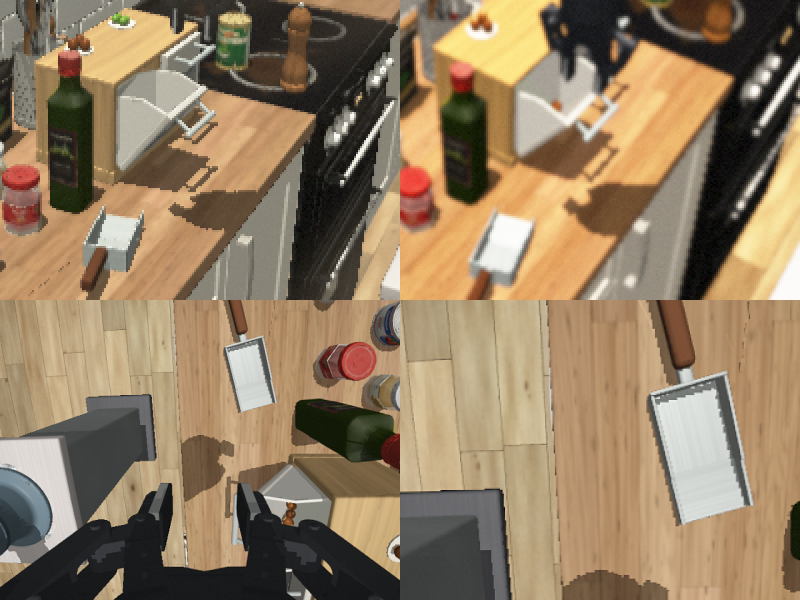

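The scoop is empty and flat on the worktop (wrist view ~250,370). The nuts are inside the open bin (~290,515), and the bystanders are where they were.

```bash
python3 -c "
from bench import *
print(sign_off())"
```

```text
the job is handed in; nothing more can be done
None
```

The job is handed in at about 51 s: the left (hazelnut) bin is open at its stop, the hazelnuts are poured into it, the empty scoop lies flat, and nothing else looked moved in the last pictures; I saw nuts in the bin and none elsewhere but did not count all five.

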